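# Nest the washed beakers upside down, small under middle under big

### The arm

A 6-joint arm with a two-finger parallel gripper is mounted at the origin on a cart in front of the work surface, level with it; the furniture and walls round the work are solid. World frame = base frame: x ahead of the robot, y to its left, z up, the work surface at z = 0. Lengths are in mm, angles in rad, forces in N, time in s.
With the tool pointing down it reaches from about 400 to 825 mm from the base axis. Payload 7 kg.
Tool frame: the origin (TCP) lies between the finger pads; the fingertips stand 25 mm ahead of it and the grasp point (between the pads) lies 6 mm ahead of it (robot.tcp_to_tips is the distance from the TCP to the fingertips, in mm); z points along the fingers, y is the line along which they close (so a half turn about z gives the same grasp; the last joint's range is limited). The gripper opens to 85 mm and grips with 20 to 120 N. Pads are 22 mm wide; open, the fingers measure 114 mm over their backs; the gripper's body (76 mm by 85 mm) begins 54 mm behind the grasp point. The pads swing forward as they close: fully open they stand 13 mm farther back than shut.
Start: joints at [1.569, 0.359, 0.012, 0, -1.224, -0.288], TCP at [192.898, 646.828, 256.302] pointing down, gripper open.
Joint ranges: [-3.07, 3.07], [-1.43, 2.12], [-1.02, 1.25], [-3.03, 1.67], [-3.05, -0], [-3.03, 3.03]. Speed limits (rad/s): [2.39, 2.39, 3.01, 3.14, 3.14, 3.14].

### API

Orientations are given as a unit quaternion [x, y, z, w].
In Python, from station import robot gives the robot as it stands. Calls block until the motion is done:
- robot.movep(position, orientation): joint-space move of the TCP to a pose.
- robot.movel(position, velocity=150, ori=None, stop_force=None): straight line of the TCP; ori=None keeps the orientation; velocity is the mean speed in mm/s. With stop_force (N) it stops when the force on the tool has changed by that much, and returns True; else False.
- robot.movej(angles): joint-space move.
- robot.ungrasp() and robot.close_gripper(): open the fingers fully, or close them until they stop; the grip force is fixed at half the most.
- robot.wait(seconds).
- robot.inverse_kinematics(position, orientation): joint angles nearest the present ones, or None.
- robot.snapshot(name): name is "scene" or "top"; returns (picture, depth): 420x560x3 uint8, red, green, blue; 420x560 float32, mm along the optical axis (not along the pixel's ray), 0 where there is no reading.
- robot.camera_params(name): a dict with "K" (3x3 intrinsics, pixels), "distortion" ([k1, k2, p1, p2, k3] as OpenCV has them; the pictures are not rectified), "cam_to_world" (4x4, takes a point from camera to world coordinates). Camera axes: x right, y down, z forward; pixel columns grow to the right and rows downward; lengths in mm; the calibration is good to about 2 mm. A picture is of the moment at which its call begins. camera_params takes no time and is no camera call.
A pose or a line that the arm cannot do raises robot.IKError and nothing moves.
- robot.close_job(): hands the job in; it is judged then, once.
Readings, each from a call of its own:
- robot.get_clock(): time.
- robot.get_joint_positions(): joint angles.
- robot.get_joint_vel(): joint speeds.
- robot.get_joint_torque(): joint torques, N m.
- robot.get_eef_pos(): TCP position.
- robot.get_ee_rot(): TCP orientation.
- robot.get_contact_force(): force on the tool from outside, world axes, zero at the start.
- robot.get_wrist_torque(): the same for the moment, N m.
- robot.get_width(): finger opening in mm.
- robot.get_grip_force(): force on a finger pad.
Only numpy, scipy, OpenCV 4.12 (cv2) and the standard library are available. Lean on these libraries where they do the work, as an engineer would, in place of code of your own. Each camera call takes 0.05 s, during which the arm holds its last target. There are 200 camera calls.

### The job

The set of three nesting beakers is washed and dry: put it away as one neat stack on the worktop, all mouth down so that no dust gets in. The small one already stands upside down left of the sink; take the middle one, which leans in the draining rack, straighten it up still mouth down and lower it right over the small one, then do the same with the big one over both, so that all three rims stand flat on the worktop and you let go. Leave the egg cup and the mustard jar standing where they are.

Things in the scene. Friction and masses are not known exactly. Their poses are not given: they have to be found in the camera images.
- rack: draining rack, fixed: white drip tray 160 x 240 x 16 mm with three steel wire rests side by side at -75, 0 and +75 mm along its y; origin under the tray's centre on the worktop, x to the robot's right, y away from it, z up. The big and the middle beaker lie in the two outer rests, either way round; the middle rest is empty. Tops of the wires 93 mm above the worktop
- empty_rest (a point): corner of the rack's empty middle rest, 30 mm above the worktop; axes as the rack. From each such corner two 4 mm wires 24 mm apart slant up towards -x (70 mm) and two foot wires rise towards +x (76 mm). A beaker lies on them leaning 30 degrees from vertical: closed end up towards -x (the sink), mouth down towards +x. It leaves freely along its own axis, closed end first
- big_beaker: big beaker, petrol blue plastic, a stiff tapered round tumbler: outside 70 mm across the open mouth, 66 mm across the closed end, 92 mm long, wall 2.2 mm, end 3 mm thick; about 60 g. z along its axis, from mouth to closed end. Origin at the edge of the mouth (35.6 mm off the axis in its own -x), lowest point in the rack; for its axis use the two points
- big_beaker_end (a point): centre of the outer face of the big beaker's closed end; z points out of that end along the axis, x lies in the plane in which it leans in the rack (away from the wires), y across it: gripping along y keeps clear of the wires
- big_beaker_mouth (a point): centre of the big beaker's mouth, 92 mm along the axis from its end point; 0 mm above the worktop when it stands mouth down on it; axes as the end point
- middle_beaker: middle beaker, green plastic, a stiff tapered round tumbler: outside 58 mm across the open mouth, 54 mm across the closed end, 80 mm long, wall 2.2 mm, end 3 mm thick; about 45 g. z along its axis, from mouth to closed end. Origin at the edge of the mouth (29.1 mm off the axis in its own -x), lowest point in the rack; for its axis use the two points
- middle_beaker_end (a point): centre of the outer face of the middle beaker's closed end; z points out of that end along the axis, x lies in the plane in which it leans in the rack (away from the wires), y across it: gripping along y keeps clear of the wires
- middle_beaker_mouth (a point): centre of the middle beaker's mouth, 80 mm along the axis from its end point; 0 mm above the worktop when it stands mouth down on it; axes as the end point
- small_beaker: small beaker, ochre yellow plastic, a stiff tapered round tumbler: outside 46 mm across the open mouth, 42 mm across the closed end, 68 mm long, wall 2.2 mm, end 3 mm thick; about 35 g. It stands mouth down on the worktop to the left of the sink. Origin at the centre of the mouth, z along its axis towards the closed end
- small_beaker_end (a point): centre of the outer face of the small beaker's closed end; z points out of that end along the axis
- small_beaker_mouth (a point): centre of the small beaker's mouth, 68 mm along the axis from its end point; 0 mm above the worktop when it stands mouth down on it; axes as the end point
- egg_cup: orange egg cup, 48 mm across, 46 mm high, left of the small beaker; origin under its centre; leave it standing
- mustard_jar: glass mustard jar with a red lid, 66 mm across, 100 mm high, behind the small beaker; origin under its centre; leave it standing
- tap: mixer tap behind the sink, fixed, between the rack and the small beaker; origin at its foot 80 mm below the worktop; spout reaches 110 mm from it towards the robot, handles 85 mm to either side, top 283 mm above the worktop; carry things past in front of it
Things that resemble listed ones, but are neither listed nor needed, are in the scene too. Leave any purple look-alike of the middle_beaker alone.

How it is judged (in metres and radians):
On the way:
1. The middle beaker stands mouth down on the worktop with the small one inside it (horizontal distance between middle_beaker_mouth and small_beaker_mouth below 0.007 m and height (world z) of middle_beaker_mouth between -0.004 and 0.004 m and height (world z) of small_beaker_mouth between -0.004 and 0.004 m and angle between each of middle_beaker_end, small_beaker_end's own z axis and vertical below 0.1 rad), for 0.2 s.
At the end, for the whole second after the job is handed in: All three beakers stand mouth down on the worktop, nested: the small one inside the middle one and both inside the big one, mouth centres within 7 mm of one another, every rim within 4 mm of the worktop's height, axes within 0.1 rad of vertical, at rest (below 0.02 m/s) (all of step 1 and horizontal distance between big_beaker_mouth and middle_beaker_mouth below 0.007 m and height (world z) of big_beaker_mouth between -0.004 and 0.004 m and angle between big_beaker_end's own z axis and vertical below 0.1 rad and linear speed of each of big_beaker, middle_beaker, small_beaker below 0.02 m/s); the robot touches nothing.
It fails at once if The egg cup is pushed more than 30 mm or knocked over (distance of egg_cup from where it was at the start of the episode above 0.03 m or angle between egg_cup's own z axis and vertical above 0.5 rad).
It fails at once if The mustard jar is pushed more than 30 mm or knocked over (distance of mustard_jar from where it was at the start of the episode above 0.03 m or angle between mustard_jar's own z axis and vertical above 0.5 rad).
It also fails if it takes over 72 s, if anything falls off the work surface, if the arm or the gripper's body presses on something with over 40 N, if the wrist force passes 120 N, or if a joint passes its speed limit or range.

## Working session

There is one attempt and no reset: what is moved stays moved. The work goes in short steps, each a Python script; the robot and the scene stay as the last script left them, time stands still between calls to the robot, and variables do not carry over. Pictures are saved under pics/ and viewed, at most 10 in all, crops included, and the job is handed in when it is done.

```bash
mkdir -p pics; ls; python3 - <<'E'
from station import robot
import cv2,numpy as np
for n in("scene","top"):
    p,d=robot.snapshot(n); cv2.imwrite(f"pics/{n}0.png",p[:,:,::-1]); np.savez(f"{n}0.npz",p=p,d=d)
    c=robot.camera_params(n); print(n,c["K"].tolist(),c["distortion"],c["cam_to_world"].round(4).tolist(),(d>0).mean())
print(robot.get_clock(),robot.get_ee_rot())
E
```

```text
pics
scene [[444.53107168974, 0.0, 282.94919077651286], [0.0, 444.53107168974, 209.49187439066915], [0.0, 0.0, 1.0]] [-0.10260122  0.          0.          0.          0.        ] [[-0.8933, -0.3486, 0.2838, 283.092], [-0.4496, 0.6947, -0.5615, 860.5755], [-0.0014, -0.6291, -0.7773, 1040.4949], [0.0, 0.0, 0.0, 1.0]] 0.9408715986394558
top [[394.8674716404024, 0.0, 281.2003769693857], [0.0, 394.8674716404024, 210.24382151118576], [0.0, 0.0, 1.0]] [-0.10097366  0.          0.          0.          0.        ] [[-0.0223, -0.9964, 0.0817, 520.5824], [-0.9995, 0.024, 0.0189, 146.426], [-0.0208, -0.0812, -0.9965, 1384.3984], [0.0, 0.0, 0.0, 1.0]] 0.9381377551020408
0.1 [ 9.89514872e-01 -1.44429106e-01 -3.98669716e-05  7.41639832e-04]
```

View pics/scene0.png

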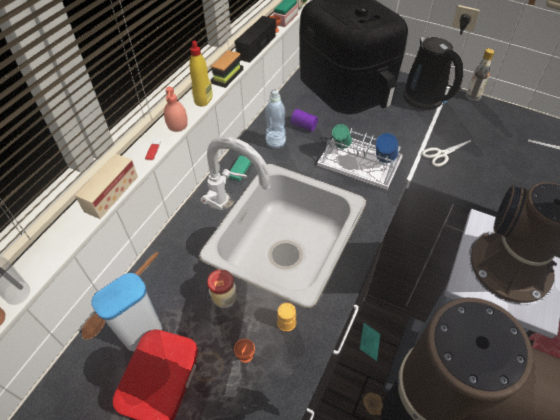

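View pics/top0.png

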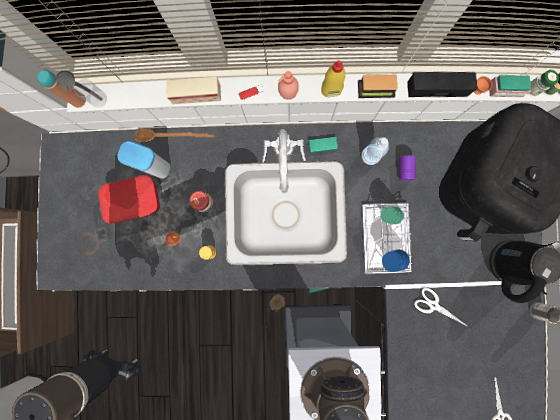

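The scene picture shows green at (341,134), blue at (387,147), yellow at (287,318), egg cup (245,350), jar (221,287) and a purple cup at (304,120). In the top picture green is at (391,215), blue (396,260), yellow (207,253), egg cup (173,239), jar (200,201) and purple (407,167).

The green one in the rack is the middle beaker. The purple one, lying outside the rack, is the look-alike. Next I segment and fit, with an enlarged crop to confirm.

```bash
cat >vis.py <<'E'
import cv2,numpy as np
from scipy.optimize import least_squares
def cloud(c,d,m):
    v,u=np.nonzero(m&(d>0)); z=d[v,u]
    n=cv2.undistortPoints(np.c_[u,v].astype(float)[:,None],c["K"],c["distortion"])[:,0]
    P=np.c_[n*z[:,None],z]; T=c["cam_to_world"]; return P@T[:3,:3].T+T[:3,3]
def mask(p,hue,box,smin=90,vmin=30):
    h=cv2.cvtColor(p,cv2.COLOR_RGB2HSV); m=(h[...,0]>=hue[0])&(h[...,0]<=hue[1])&(h[...,1]>smin)&(h[...,2]>vmin)
    k=np.zeros_like(m); a,b,c,d=box; k[b:d,a:c]=True; m&=k
    n,l,s,_=cv2.connectedComponentsWithStats(m.astype(np.uint8)); m=l==1+s[1:,4].argmax()
    return m,cv2.erode(m.astype(np.uint8),np.ones((3,3)))>0
def cone(P,R0,R1,L,E,a):   # signed distance to frustum: E closed end centre, a axis (out of the end)
    q=P-E; s=q@a; r=np.linalg.norm(q-s[:,None]*a,axis=1)
    dr=(r-(R1+(R0-R1)*(-s/L))); return np.where((dr<0)&(s>-L),np.maximum(dr,s),np.maximum(dr,s)*1.)
def fit(P,R0,R1,L,E,a,tilt=True):
    a=np.array(a,float);a/=np.linalg.norm(a)
    def ax(x):
        v=np.array([a[0]+x[3],a[1]+x[4],a[2]]) if tilt else a
        return v/np.linalg.norm(v)
    f=lambda x:cone(P,R0,R1,L,x[:3],ax(x))
    r=least_squares(f,np.r_[E,0,0],loss="soft_l1",f_scale=1.5)
    e=f(r.x); return r.x[:3],ax(r.x),np.median(abs(e))
DIM=dict(big=(35,33,92),middle=(29,27,80),small=(23,21,68))
HUE=dict(big=(95,120),middle=(60,92),small=(14,32))
E
cat >m.py <<'E'
from station import robot
from vis import *
B=dict(scene=dict(big=(365,125,410,165),middle=(322,115,360,160),small=(265,295,310,340)),
 top=dict(big=(375,240,415,280),middle=(370,198,410,235),small=(190,240,222,268)))
D={n:np.load(n+"0.npz") for n in B}; C={n:robot.camera_params(n) for n in B}
for k in DIM:
    Ps=[]
    for n in B:
        m,e=mask(D[n]["p"],HUE[k],B[n][k]); P=cloud(C[n],D[n]["d"],e); Ps.append(P)
        print(k,n,m.sum(),np.argwhere(m).mean(0)[::-1].round(1),P.mean(0).round(1),np.percentile(P[:,2],[2,98]).round(1))
    top=np.vstack(Ps); E0=np.median(top[top[:,2]>np.percentile(top[:,2],70)],axis=0)
    a0=(0,0,1) if k=="small" else (0,.5,.866)
    for nm,P in(("scene",Ps[0]),("top",Ps[1]),("both",np.vstack(Ps))):
        E,a,r=fit(P,*DIM[k],E0,a0,k!="small"); print("  ",nm,E.round(1),a.round(3),"tilt",np.degrees(np.arccos(a[2])).round(1),"mouth",(E-DIM[k][2]*a).round(1),"res",r.round(2))
for n in B:   # worktop height check + jar/egg
    d=D[n]["d"];
    for nm,(u,v) in dict(scene=dict(table=(330,330),egg=(245,350),jar=(220,277)),top=dict(table=(190,270),egg=(173,239),jar=(201,199)))[n].items():
        m=np.zeros(d.shape,bool);m[v-2:v+3,u-2:u+3]=1;print(n,nm,np.median(cloud(C[n],d,m),axis=0).round(1))
a=D["scene"]["p"][100:190,290:415]; b=D["top"]["p"][150:280,350:450]
cv2.imwrite("pics/c.png",np.hstack([cv2.resize(a,(400,560),interpolation=2)[:,:,::-1],cv2.resize(b,(400,560),interpolation=2)[:,:,::-1]]))
E
python3 m.py
```

```text
big scene 443 [387.1 145. ] [ 450.1 -173.4  120.3] [ 76.1 138.7]
big top 483 [395.4 260.6] [ 454.4 -190.   122.7] [ 84.2 143.4]
   scene [ 454.3 -176.8  125.9] [0.012 0.471 0.882] tilt 28.1 mouth [ 453.2 -220.1   44.8] res 1.58
   top [ 454.1 -174.5  125.3] [0.012 0.528 0.849] tilt 31.8 mouth [ 453.  -223.    47.1] res 1.13
   both [ 454.4 -175.2  125.5] [0.016 0.511 0.86 ] tilt 30.7 mouth [ 453.  -222.2   46.4] res 1.35
middle scene 269 [341.5 133.5] [ 598.  -172.5  106.8] [ 70.7 121.5]
middle top 305 [391.6 214.7] [ 601.8 -186.3  112. ] [ 85.9 125.3]
   scene [ 605.5 -172.3  111. ] [0.018 0.496 0.868] tilt 29.8 mouth [ 604.  -212.    41.6] res 1.53
   top [ 603.4 -175.3  113.1] [0.037 0.507 0.861] tilt 30.6 mouth [ 600.5 -215.9   44.3] res 1.09
   both [ 603.8 -175.4  113. ] [0.021 0.509 0.861] tilt 30.6 mouth [ 602.1 -216.1   44.1] res 1.36
small scene 493 [286.2 316.8] [487.8 439.7  51.5] [ 6.  70.7]
small top 199 [207.2 252.1] [493.8 423.4  60.7] [19.3 72.1]
   scene [493.3 431.1  67.9] [0. 0. 1.] tilt 0.0 mouth [ 4.933e+02  4.311e+02 -1.000e-01] res 0.61
   top [492.1 429.7  67.5] [0. 0. 1.] tilt 0.0 mouth [492.1 429.7  -0.5] res 1.08
   both [493.1 430.8  67.8] [0. 0. 1.] tilt 0.0 mouth [ 4.931e+02  4.308e+02 -2.000e-01] res 0.75
scene table [385.2 400.2  -1.2]
scene egg [543.3 547.4  20.5]
scene jar [668.8 438.   97.1]
top table [431.  498.1   0.9]
top egg [540.7 551.8  22.3]
top jar [669.4 435.   98.7]
```

View pics/c.png

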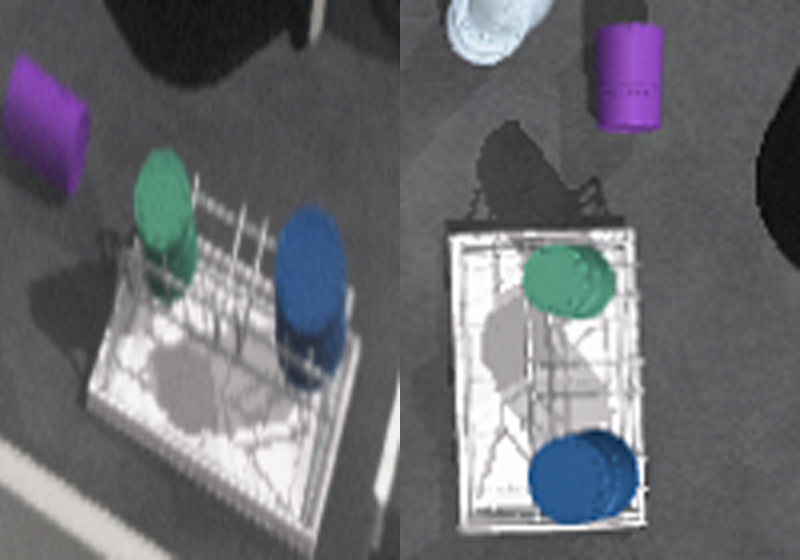

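The crop confirms it: the green middle beaker is in the far rest (crop 165,225 left and 568,280 right), the blue big one is in the near rest, and the purple cup lies outside the rack. The fits agree with the stated heights. Next I check the IK for each waypoint.

```bash
cat >h.py <<'E'
from station import robot
import numpy as np
from scipy.spatial.transform import Rotation as R
SM=np.array([492.8,430.4,0]); T=24   # TCP sits T mm below the closed end
BK=dict(middle=(np.array([603.8,-174.5,113.3]),80),big=(np.array([454.2,-175,126.2]),92))
A=np.array([.012,.505,.863]);A/=np.linalg.norm(A)
def ori(a,s):
    z=-a; y=s*np.array([1.,0,0]); y-=z*(y@z); y/=np.linalg.norm(y)
    return R.from_matrix(np.c_[np.cross(y,z),y,z]).as_quat()
UP=np.array([0,0,1.])
def pts(k):
    E,L=BK[k]; X=E+(L+30)*A-T*A; h=L+95-T
    return dict(pre=(E+(70-T)*A,A),grasp=(E-T*A,A),out=(X,A),up=(X+[0,0,20],UP),
      side=(np.array([480,-40,X[2]+20]),UP),above=(np.r_[SM[:2]-[0,0],h],UP),down=(np.r_[SM[:2],L-T+2],UP))
E
python3 - <<'E'
from h import *
print(robot.tcp_to_tips,robot.get_joint_positions())
for s in(1,-1):
  for k in BK:
    for n,(p,a) in pts(k).items():
      q=robot.inverse_kinematics(p,ori(a,s)); print(s,k,n,p.round(0),None if q is None else np.round(q,2))
E
```

```text
25.0 [ 1.56909619e+00  3.59327739e-01  1.11525246e-02 -3.09040615e-04
 -1.22407784e+00 -2.88066723e-01]
1 middle pre [ 604. -151.  153.] [ 0.3   0.38 -0.56  0.64 -0.93  2.37]
1 middle grasp [ 604. -187.   93.] [ 0.21  0.44 -0.64  0.77 -0.78  2.29]
1 middle out [ 605. -131.  188.] [ 0.34  0.34 -0.5   0.59 -1.01  2.41]
1 middle up [ 605. -131.  208.] None
1 middle side [480. -40. 208.] [ 0.33  0.08 -0.47  0.   -1.02  2.82]
1 middle above [493. 430. 151.] [ 1.02  0.4  -0.17  0.   -0.99  2.13]
1 middle down [493. 430.  58.] [ 1.02  0.5  -0.26  0.   -0.81  2.13]
1 big pre [ 455. -152.  166.] [ 0.4   0.14 -0.85  0.62 -0.91  2.27]
1 big grasp [ 454. -187.  105.] [ 0.27  0.23 -0.96  0.82 -0.73  2.16]
1 big out [ 455. -126.  211.] [ 0.47  0.09 -0.77  0.54 -1.05  2.31]
1 big up [ 455. -126.  231.] [ 0.15  0.04 -0.46  0.   -1.07  2.99]
1 big side [480. -40. 231.] [ 0.33  0.06 -0.44  0.   -1.08  2.82]
1 big above [493. 430. 163.] [ 1.02  0.39 -0.16  0.   -1.02  2.13]
1 big down [493. 430.  70.] [ 1.02  0.49 -0.25  0.   -0.83  2.13]
-1 middle pre [ 604. -151.  153.] [ 0.3   0.38 -0.56  0.64 -0.93
[... 214 characters left out ...]
.08 -0.1 ]
-1 middle side [480. -40. 208.] [ 0.33  0.08 -0.47  0.   -1.02 -0.33]
-1 middle above [493. 430. 151.] [ 1.02  0.4  -0.17  0.   -0.99 -1.02]
-1 middle down [493. 430.  58.] [ 1.02  0.5  -0.26  0.   -0.81 -1.02]
-1 big pre [ 455. -152.  166.] [ 0.4   0.14 -0.85  0.62 -0.91 -0.87]
-1 big grasp [ 454. -187.  105.] [ 0.27  0.23 -0.96  0.82 -0.73 -0.98]
-1 big out [ 455. -126.  211.] [ 0.47  0.09 -0.77  0.54 -1.05 -0.83]
-1 big up [ 455. -126.  231.] [ 0.15  0.04 -0.46  0.   -1.07 -0.15]
-1 big side [480. -40. 231.] [ 0.33  0.06 -0.44  0.   -1.08 -0.33]
-1 big above [493. 430. 163.] [ 1.02  0.39 -0.16  0.   -1.02 -1.02]
-1 big down [493. 430.  70.] [ 1.02  0.49 -0.25  0.   -0.83 -1.02]
```

```bash
python3 - <<'E'
from h import *
s=-1; P=pts("middle"); o=ori(UP,s)
robot.movep([470,330,270],o)
robot.movel([470,-40,270],300)
robot.movep(*[P["pre"][0],ori(A,s)])
print(robot.get_clock(),robot.get_contact_force())
print(robot.movel(P["grasp"][0],80,stop_force=15),robot.get_eef_pos(),P["grasp"][0])
robot.close_gripper(); print(robot.get_width(),robot.get_grip_force(),robot.get_contact_force(),robot.get_clock())
import cv2
for n in("scene","top"):
    p,d=robot.snapshot(n); np.savez(f"{n}1.npz",p=p,d=d)
    c=p[80:200,280:440] if n=="scene" else p[160:280,330:490]
    cv2.imwrite(f"pics/{n}1.png",cv2.resize(c[:,:,::-1],None,fx=4,fy=4))
E
```

```text
3.8833 [ 0.974167   -1.42159032  0.82731824]
False [ 603.88163388 -186.49396932   92.96480483] [ 603.51199107 -186.62037574   92.5873579 ]
53.59476678600319 62.10964462487027 [0.51994687 1.7751159  4.5241257 ] 5.3
```

View pics/scene1.png

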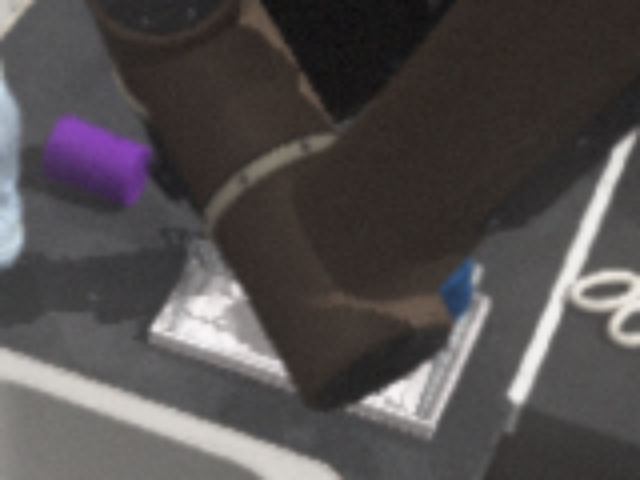

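The arm hides the rack here, but a width of 53.6 mm at 62 N matches the middle beaker. I extract it, straighten it, carry it over the small one and look again.

```bash
cat >carry.py <<'E'
import sys,cv2
from h import *
k=sys.argv[1]; s=-1; P=pts(k); o=ori(UP,s)
robot.movel(P["out"][0],120); print("out",robot.get_width(),robot.get_contact_force())
robot.movel(P["up"][0],100,ori=o)
robot.movel(P["side"][0],250)
robot.movel([480,250,P["side"][0][2]],300)
robot.movel(P["above"][0],250); robot.wait(.3)
print(robot.get_width(),robot.get_eef_pos(),robot.get_clock())
for n in("scene","top"):
    p,d=robot.snapshot(n); np.savez(f"{n}_{k}.npz",p=p,d=d)
    if n=="scene": cv2.imwrite(f"pics/{n}_{k}.png",cv2.resize(p[180:380,180:380,::-1],None,fx=3,fy=3,interpolation=2))
E
python3 carry.py middle
```

```text
out 53.105313899311966 [-0.02974417  0.52296386 -1.59059882]
53.198446088955755 [493.0616158  429.74423618 151.84261011] 10.2417
```

View pics/scene_middle.png

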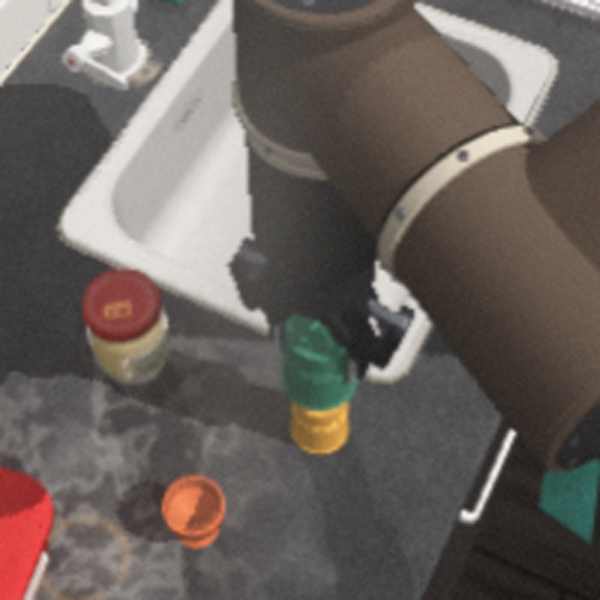

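The green beaker hangs at crop (320,365), nearly upright, above the yellow one at (320,425). I fit its held pose.

```bash
python3 - <<'E'
from station import robot
from vis import *
d=np.load("scene_middle.npz"); c=robot.camera_params("scene")
for k,b,E0 in(("middle",(265,270,305,325),(493,430,175)),("small",(265,305,310,345),(493,430,68))):
    m,e=mask(d["p"],HUE[k],b); P=cloud(c,d["d"],e)
    for t in(True,False):
        E,a,r=fit(P,*DIM[k],E0,(0,0,1),t); print(k,e.sum(),P[:,2].min().round(),P[:,2].max().round(),E.round(1),a.round(3),"mouth",(E-DIM[k][2]*a).round(1),r.round(2))
E
```

```text
middle 95 98.0 176.0 [494.1 434.  173.4] [0.001 0.054 0.999] mouth [494.  429.7  93.6] 0.51
middle 95 98.0 176.0 [494.6 432.6 172.4] [0. 0. 1.] mouth [494.6 432.6  92.4] 0.76
small 200 0.0 70.0 [493.4 430.9  70.3] [ 0.002 -0.002  1.   ] mouth [493.2 431.1   2.3] 0.55
small 200 0.0 70.0 [493.3 431.   70.9] [0. 0. 1.] mouth [493.3 431.    2.9] 0.56
```

Aligned to within about 1.5 mm, so I lower it until it touches, then release.

```bash
cat >lower.py <<'E'
import sys,cv2
from h import *
k=sys.argv[1]; L=BK[k][1]; dz=float(sys.argv[2]) # predicted TCP z at contact
p=np.array(robot.get_eef_pos())
p=np.r_[SM[:2]+np.array(eval(sys.argv[3])),p[2]]
robot.movel(p,80)
print(robot.movel(np.r_[p[:2],dz+12],100,stop_force=10),robot.get_eef_pos())
print(robot.movel(np.r_[p[:2],dz-6],20,stop_force=6),robot.get_eef_pos(),robot.get_contact_force())
E
cat >rel.py <<'E'
import sys,cv2
from h import *
k=sys.argv[1]
robot.ungrasp(); robot.wait(.3); p=np.array(robot.get_eef_pos())
robot.movel(p+[0,0,150],150); robot.movel([470,250,p[2]+190],250); robot.movel([470,-40,270],300)
robot.wait(.2); print(robot.get_clock())
for n in("scene","top"):
    q,d=robot.snapshot(n); np.savez(f"{n}_r{k}.npz",p=q,d=d)
    cv2.imwrite(f"pics/{n}_r{k}.png",q[:,:,::-1]) if n=="top" else cv2.imwrite(f"pics/{n}_r{k}.png",cv2.resize(q[90:390,180:430,::-1],None,fx=2,fy=2,interpolation=2))
from vis import *
for n,b in(("scene",(255,280,315,350)),("top",(185,230,230,275))):
    z=np.load(f"{n}_r{k}.npz"); m,e=mask(z["p"],HUE[k],b); P=cloud(robot.camera_params(n),z["d"],e)
    E,a,r=fit(P,*DIM[k],np.r_[SM[:2],BK[k][1]],(0,0,1)); print(n,E.round(1),a.round(3),"mouth",(E-DIM[k][2]*a).round(1),r.round(2))
E
python3 lower.py middle 58 '[-0.5,0.5]'
```

```text
False [492.64952054 431.31604505  70.62015716]
True [492.32942777 430.90447635  57.64760606] [-0.67159217 -0.84478993  4.95496802]
```

```bash
python3 rel.py middle
```

```text
16.2833
scene [493.2 430.5  79.6] [ 0.001 -0.038  0.999] mouth [ 4.931e+02  4.335e+02 -4.000e-01] 0.9
top [491.8 431.9  79.8] [0.003 0.035 0.999] mouth [ 4.915e+02  4.291e+02 -2.000e-01] 1.4
```

View pics/scene_rmiddle.png

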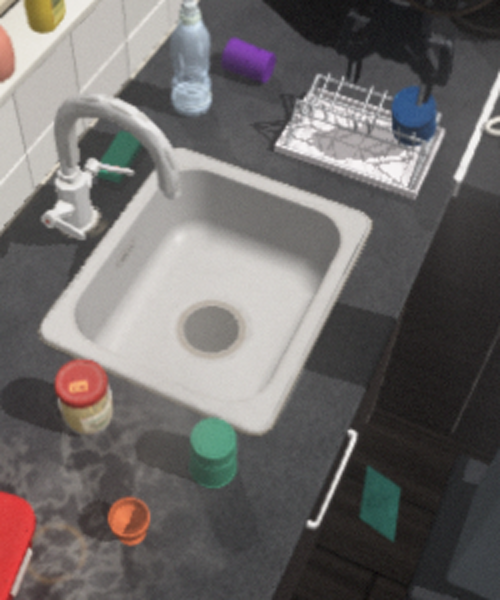

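Middle stands upright over the small one at crop (213,453), rim at z≈0, with the egg cup and jar untouched. The blue one is still in the rack at crop (413,115). Now the big beaker.

```bash
python3 - <<'E'
from h import *
P=pts("big"); robot.movep(P["pre"][0],ori(A,-1))
print(robot.movel(P["grasp"][0],60,stop_force=12),robot.get_eef_pos(),P["grasp"][0])
robot.close_gripper(); print(robot.get_width(),robot.get_grip_force(),robot.get_contact_force(),robot.get_clock())
E
python3 carry.py big
python3 - <<'E'
from station import robot
from vis import *
d=np.load("scene_big.npz"); c=robot.camera_params("scene")
for k,b,E0 in(("big",(255,255,315,330),(493,430,187)),("middle",(260,290,310,345),(493,430,80))):
    m,e=mask(d["p"],HUE[k],b); P=cloud(c,d["d"],e)
    for t in(True,False):
        E,a,r=fit(P,*DIM[k],E0,(0,0,1),t); print(k,e.sum(),P[:,2].min().round(),P[:,2].max().round(),E.round(1),a.round(3),"mouth",(E-DIM[k][2]*a).round(1),r.round(2))
E
```

```text
False [ 454.18079746 -186.96318158  105.74338771] [ 453.91199107 -187.12037574  105.4873579 ]
65.17964644698806 64.64019181556068 [-0.7122136   2.26373712  5.17496807] 18.6833
out 65.11130560368314 [ 0.54150686  0.07385342 -0.24987592]
65.29597986421436 [493.0549283  429.80036322 163.91472228] 23.425
big 545 97.0 189.0 [492.9 431.4 185.7] [-0.014  0.027  1.   ] mouth [494.2 428.9  93.8] 0.75
big 545 97.0 189.0 [493.5 430.1 185.2] [0. 0. 1.] mouth [493.5 430.1  93.2] 0.93
middle 148 1.0 76.0 [492.7 431.7  85.7] [-0.002 -0.002  1.   ] mouth [492.9 431.9   5.7] 0.55
middle 148 1.0 76.0 [492.8 431.8  85.1] [0. 0. 1.] mouth [492.8 431.8   5.1] 0.57
```

View pics/scene_big.png

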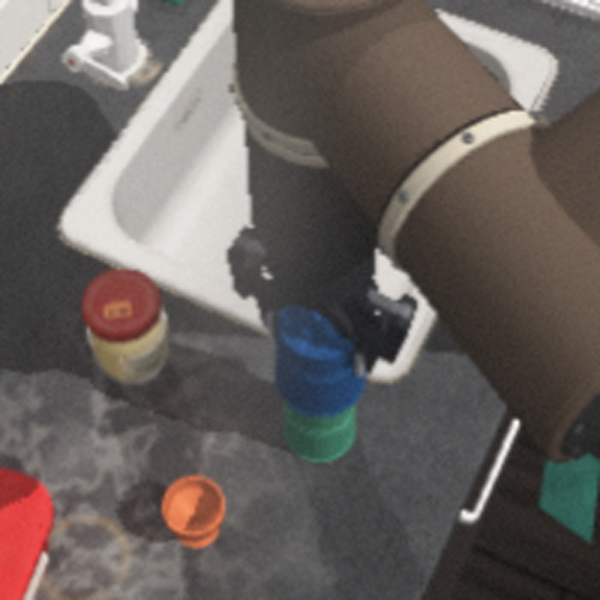

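The blue beaker hangs at crop (320,365), upright above the green one at (320,435). It needs a shift of about (-1,+2) mm.

```bash
python3 lower.py big 70 '[-0.8,1.5]'
```

```text
False [492.33472376 432.31733877  82.65311719]
True [492.0010103  431.93714614  69.17162553] [-0.93644555 -0.78560112  4.91824702]
```

```bash
python3 rel.py big
```

```text
29.4083
scene [492.8 431.2  91.2] [ 0.003 -0.023  1.   ] mouth [492.5 433.2  -0.8] 0.82
top [492.9 431.8  91.9] [0.027 0.02  0.999] mouth [ 4.904e+02  4.300e+02 -1.000e-01] 1.34
```

View pics/scene_rbig.png

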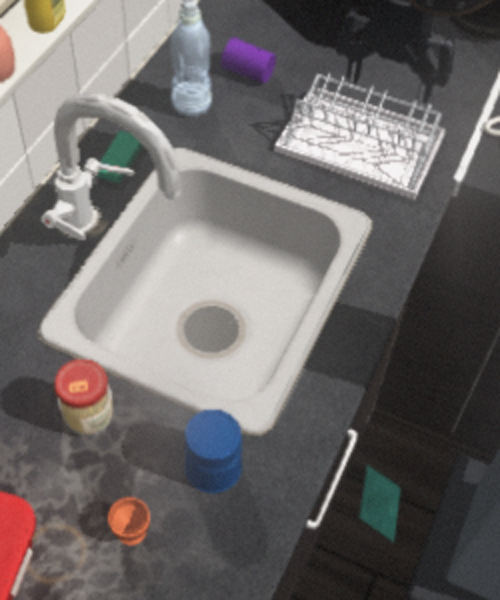

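The big beaker stands flat at crop (214,450), with its end at z≈91.5 mm. The rack is empty and the egg cup and jar are in place.

```bash
python3 -c "
from station import robot
print(robot.close_job())"
```

```text
the job is handed in; nothing more can be done
None
```

The three beakers are nested mouth down on the worktop, released and handed in at about 29 s; the last pictures show the rims flat and the egg cup and mustard jar still in place, but the hand-in call returned no verdict.

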